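# Shut the slide case and open its dial padlock

## Robot

A 6-joint arm with a two-finger parallel gripper is mounted at the origin on a cart in front of the work surface, level with it; the furniture and walls round the work are solid. World frame = base frame: x ahead of the robot, y to its left, z up, the work surface at z = 0. Lengths are in m, angles in rad, forces in N, time in s.
With the tool pointing down it reaches from about 0.425 to 0.925 m from the base axis. Payload 12.5 kg.
Tool frame: the origin (TCP) lies midway between the tips of the shut fingers; the grasp point (between the pads) lies 19 mm behind it; z points along the fingers, y is the direction in which the jaws open and shut (so a half turn about z gives the same grasp; the last joint's range is limited). The gripper opens to 85 mm and grips with 20 to 120 N. Pads are 22 mm wide; open, the fingers measure 114 mm over their backs; the gripper's body (76 mm by 85 mm) begins 54 mm behind the grasp point. The pads swing forward as they close: fully open they stand 13 mm farther back than shut.
Start: joints at [-1.222, 0.491, 1.559, -0, 1.092, -0.106], TCP at [0.275, -0.561, 0.231] pointing down, gripper open.
Joint ranges: [-3.1, 3.1], [-0.84, 2.19], [0.05, 2.79], [-1.13, 4.28], [0.06, 2.93], [-2.69, 2.69]. Speed limits (rad/s): [2.22, 2.22, 2.79, 3.14, 3.14, 3.14].

## Interface

Orientations are given as a rotation vector (axis times angle).
In Python, from bench import manip gives the robot as it stands.
- The arm moves only by the tool jog_arm, never from a script. Its argument "targets" is text: rows parted by semicolons, each of 7 numbers parted by spaces: the shift along the world's x, y, z in m, then the turn, a rotation vector about the world's x, y, z in rad, then the closure, from 0 (fully open) to 1 (shut). In form: tx ty tz rx ry rz jaw; .... A call has 1 to 5 rows; each row shifts and turns the commanded pose from where the row before left it; what a row does not reach is not made up. A row lasts 1/12 s, in which the tool goes at most 41.7 mm and 7.16 degrees, less where a joint would pass 70% of its speed; a pose out of reach is approached as far as the arm can. A call with a gripper value outside its range is refused whole. The fingers move at their own pace and stop on an object; the grip force is fixed at half the most. Time passes only in rows, so rows that do not move let the fingers close. It gives the time, the measured TCP pose, the force and the opening at its end, in the units of the state.
- manip.get_state(): the state, without advancing time (a new reading comes with each control period).
- manip.snapshot(name): name is "side" or "top"; returns a dict with "img" (400x640x3 uint8, red, green, blue), "vertical_fov" (degrees; the focal length in pixels is half the picture's height over the tangent of half this angle, whatever the lens; pixels are square), "cx", "cy" (the principal point, pixels), "extrinsics" (4x4, takes a point from world to camera coordinates). Camera axes: x right, y down, z forward; pixel columns grow to the right and rows downward; lengths in m; the calibration is good to about 2 mm. A picture is of the moment at which its call begins. There is no depth.
- manip.finish_job(): hands the job in, once; it reports no verdict.
The state is a dict: "t": time; "qpos": joint angles; "dq": joint speeds; "joint_efforts": joint torques, N m; "tcp_pos": TCP position; "orientation": TCP orientation; "force": force on the tool from outside, world axes, zero at the start; "ft_torque": the same for the moment, N m; "gripper_width": opening from 0.0 (shut) to 1.0 (fully open).
Only numpy, scipy, OpenCV 4.12 (cv2) and the standard library are available. Lean on these libraries where they do the work, as an engineer would, in place of code of your own. Each camera call takes 0.05 s, during which the arm holds its last target.

## Task

Shut the slide case by gently lowering its lid fully closed. Then turn the dial of the padlock lying in its cradle, feeling the clicks, until its pointer clicks in at the index mark on the shackle side, and pull the shackle out as far as it goes. Lift the opened padlock out of the cradle by its shackle and finish while still holding it, shackle open, steady in the air a hand's breadth over the middle of the closed case; leave the timer, the marker, the dish and the bottle where they stand.

Things in the scene. Friction and masses are not known exactly. Their poses are not given: they have to be found in the camera images.
- case: blue slide storage case, fixed to the desk, 90 x 171 x 40 mm when shut. Origin at the centre of its underside; x points from its front to its hinge side (away from the robot), y along its length, z up. Two small steel padlock eyes stand out 20 mm from its front at y = +45 mm, one on the base and one on the lid
- case_lid (a joint): the case's lid, hinged along y on the case's far side: 0 = shut, grows as it opens upwards, 1.57 = the lid stands upright, 2.0 = end stop. The hinge is stiff (0.1 N m): the lid stays where it is left, and a push of about 2 N at its free edge moves it; no snap
- case_lid_hinge (a point): point on the lid's hinge axis, half-way along it, 26 mm above the desk (fixed to the case)
- lid_edge (a point): middle of the lid's free edge, on the outer face (the upper face when shut); 87 mm from the hinge axis and 14 mm out from it along the outer normal. Moves with the lid; its axes are the case's when shut: z is the outer normal, -x points from the hinge to the free edge. The lid is 172 mm long and 14 mm deep; its front lip adds 4 mm
- case_top (a point): centre of the shut lid's upper face, 40 mm above the desk (fixed to the case)
- cradle: grey plastic cradle, 74 x 78 mm, fixed to the desk, in which the padlock lies. Origin at the centre of its underside; same axes as the padlock. Its floor is 16 mm above the desk; rims round the padlock are 11 mm above that floor, 5 mm on the shackle side, with 1.5 mm of play or less
- padlock: loose dark steel combination padlock, body 58 x 64 x 24 mm, about 0.27 kg in all, lying on its back with its dial up. Origin at the centre of its back (16 mm above the desk in the cradle); -x points to the shackle (towards the robot), z up out of the dial
- padlock_center (a point): centre of the padlock's body, 12 mm above its back
- dial (a joint): angle of the dial about the padlock's z (rad), counter-clockwise positive from above, 0 = pointer at the index mark on the shackle side, the only place where the shackle comes out (within 0.07). Notch clicks every 0.524 rad (0.05 N m to pass one), stops at +-1.75. It starts on the positive side: turn it clockwise
- dial_grip (a point): point on the dial's axis, 18 mm above the padlock's face, half-way up its bar grip. The bar is 11 mm thick, 40 mm long and 23 mm high (its foot 30 mm and its top 53 mm above the padlock's back) on a round skirt of 47 mm. Axes turn with the dial: the bar runs along x, -x is the pointer end with the white line; close the fingers along y
- shackle (a joint): how far the shackle is pulled out (m): 0 = shut, 0.016 = end stop; friction about 1 N. While the dial is off its mark it is blocked after about 3 mm. It slides towards the padlock's -x
- shackle_grip (a point): middle between the shackle's two straight legs, at their mid-height, 56 mm from the padlock's centre towards -x when shut. U of 10 mm square steel bar, 46 mm wide over the legs along y, standing 50 mm out of the body; there is nothing but the desk 23 mm beneath it. Hold it across both legs, fingers closing along y
- timer: white square kitchen timer, 64 x 64 x 19 mm, bystander; origin at the centre of its underside
- petri_4: low round dish with lid, 58 x 58 x 5 mm, bystander; origin at the centre of its underside
- stain_bottle_1: small brown bottle, 30 x 31 x 74 mm, bystander; origin at the centre of its underside
- marker_3: marker pen lying flat, 11 x 132 x 12 mm, bystander; origin at the centre of its underside
Things that resemble listed ones, but are neither listed nor needed, are in the scene too. Leave any blue look-alike of the cradle alone.

How it is judged:
By the outcome, as a careful person would: the job done as asked, in the order asked, and still so for the second after the job is handed in, while the arm keeps its last pose, push and grip.
It also fails if it takes over 72 s, if anything falls off the work surface, if the arm or the gripper's body presses on something with over 40 N, if the wrist force passes 120 N, or if a joint passes its speed limit or range.

## Working session

There is one attempt and no reset: what is moved stays moved. The work goes in short steps, Python scripts to look and compute and a tool call to move; the robot and the scene stay as the last step left them, time stands still between calls to the robot, and variables do not carry over. Pictures are saved under pics/ and viewed, and the job is handed in when it is done.

Besides the shell and the picture viewer there is one more tool, called by a JSON object that holds its "method" and its "body", one argument or row to a line. jog_arm: Moves the arm, as the interface text tells. Its arguments: {"type":"object","properties":{"targets":{"type":"string"}},"required":["targets"]}

```bash
mkdir -p pics; ls; cat > h.py <<'E'
import numpy as np, cv2
from bench import manip
def snap(n,f=None):
    s=manip.snapshot(n)
    if f: cv2.imwrite('pics/'+f,cv2.cvtColor(s['img'],cv2.COLOR_RGB2BGR))
    return s
def K(s):
    f=200/np.tan(np.radians(s['vertical_fov'])/2); return f,s['cx'],s['cy']
def ray(s,u,v):
    f,cx,cy=K(s);T=np.array(s['extrinsics']);R=T[:3,:3];o=-R.T@T[:3,3]
    return o,R.T@np.array([(u-cx)/f,(v-cy)/f,1])
def onz(s,u,v,z):
    o,d=ray(s,u,v);return o+d*(z-o[2])/d[2]
def proj(s,p):
    f,cx,cy=K(s);T=np.array(s['extrinsics']);c=T[:3,:3]@np.array(p)+T[:3,3];return f*c[0]/c[2]+cx,f*c[1]/c[2]+cy
def tri(s1,a,s2,b):
    o1,d1=ray(s1,*a);o2,d2=ray(s2,*b)
    A=np.c_[d1,-d2];x=np.linalg.lstsq(A,o2-o1,rcond=None)[0]
    p,q=o1+d1*x[0],o2+d2*x[1];return (p+q)/2,np.linalg.norm(p-q)
E
python3 - <<'E'
from h import *
np.set_printoptions(precision=4,suppress=True)
for n in('side','top'):
    s=snap(n,n+'0.png');print(n,s['vertical_fov'],s['cx'],s['cy']);print(np.array(s['extrinsics']),ray(s,320,200)[0])
print(manip.get_state())
E
```

```text
pics
side 52.723585272912274 318.44368859263756 200.14854356970488
[[-0.9718 -0.2348  0.0213  0.5046]
 [-0.1207  0.4178 -0.9005  0.1946]
 [ 0.2025 -0.8777 -0.4343  0.6618]
 [ 0.      0.      0.      1.    ]] [0.3798 0.6181 0.4519]
top 53.353266996727555 319.1549945301564 195.67198857233353
[[-0.0054 -0.9998  0.0169 -0.1303]
 [-0.9897  0.0029 -0.1432  0.5478]
 [ 0.1432 -0.0175 -0.9895  0.8497]
 [ 0.      0.      0.      1.    ]] [ 0.4198 -0.117   0.9215]
{'t': 0.1, 'qpos': array([-1.2216,  0.4915,  1.5594,  0.    ,  1.0917, -0.1056]), 'dq': array([-0.0014, -0.0009, -0.0017, -0.002 , -0.0014,  0.0002]), 'joint_efforts': array([  0.0016, -61.9448, -26.2026,  -0.0002,   0.0029,   0.    ]), 'tcp_pos': array([ 0.2745, -0.5613,  0.2308]), 'orientation': array([-3.0598, -0.708 ,  0.0002]), 'force': array([-0.6877,  0.7324,  0.0072]), 'ft_torque': array([-0.0412, -0.0319, -0.0294]), 'gripper_width': 0.9992215317009693}
```

View pics/side0.png

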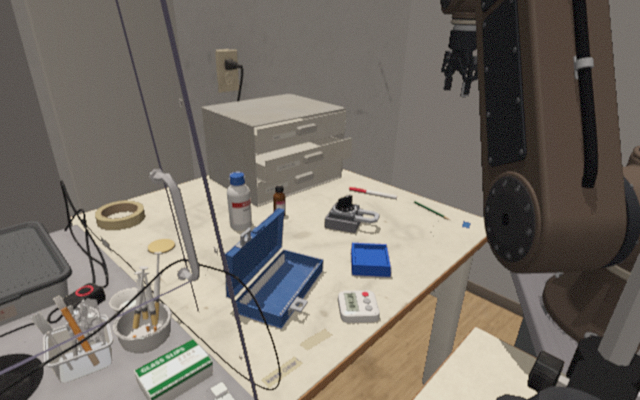

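View pics/top0.png

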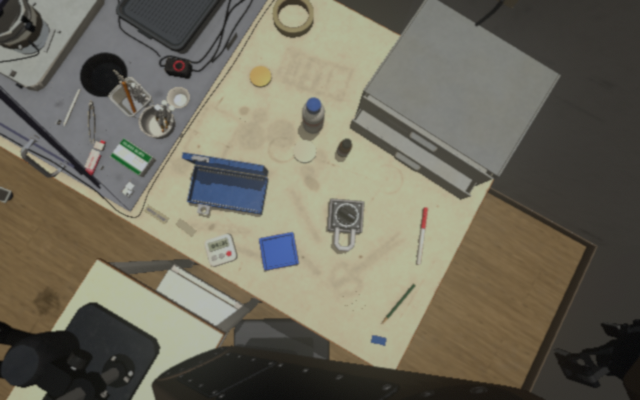

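```bash
python3 - <<'E'
from h import *
t=cv2.imread('pics/top0.png');s=cv2.imread('pics/side0.png')
cv2.imwrite('pics/c1.png',cv2.resize(t[140:270,170:390],None,fx=3.6,fy=3.6,interpolation=cv2.INTER_CUBIC))
cv2.imwrite('pics/c2.png',cv2.resize(s[180:340,215:415],None,fx=3.7,fy=3.7,interpolation=cv2.INTER_CUBIC))
S=snap('top')
for uv in [(228,187),(345,225),(422,235),(220,250),(304,150)]: print(uv,onz(S,*uv,0))
print(proj(S,(0,0,0)))
E
```

```text
(228, 187) [0.57427464 0.07969028 0.        ]
(345, 225) [ 0.48431274 -0.19284693  0.        ]
(422, 235) [ 0.46039962 -0.37110153  0.        ]
(220, 250) [0.42842255 0.09391969 0.        ]
(304, 150) [ 0.66297697 -0.09787875  0.        ]
(np.float64(258.1120997888155), np.float64(452.31826830165994))
```

View pics/c1.png

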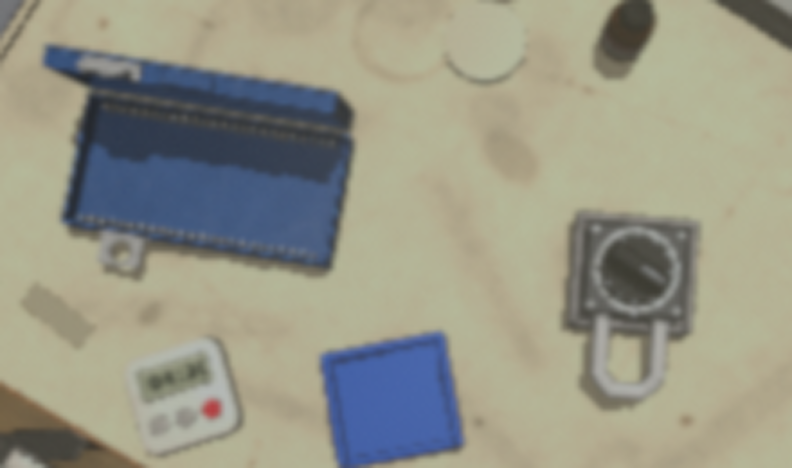

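View pics/c2.png

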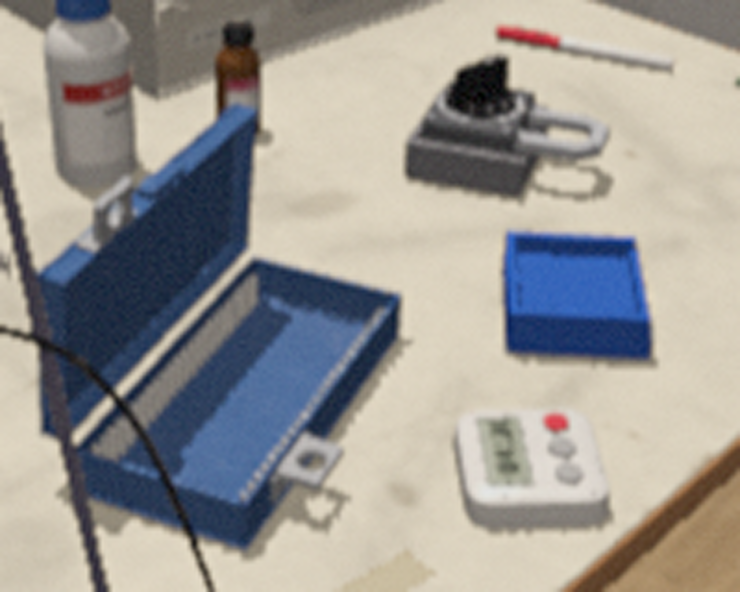

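```bash
python3 - <<'E'
from h import *
t=cv2.imread('pics/top0.png');s=cv2.imread('pics/side0.png')
cv2.imwrite('pics/c3.png',cv2.resize(t[190:255,315:375],None,fx=9,fy=9,interpolation=cv2.INTER_CUBIC))
cv2.imwrite('pics/c4.png',cv2.resize(t[145:222,178:278],None,fx=7.5,fy=7.5,interpolation=cv2.INTER_CUBIC))
cv2.imwrite('pics/c5.png',cv2.resize(s[190:240,315:390],None,fx=10,fy=10,interpolation=cv2.INTER_CUBIC))
cv2.imwrite('pics/c6.png',cv2.resize(s[200:330,220:330],None,fx=4.6,fy=4.6,interpolation=cv2.INTER_CUBIC))
E
```

```text
(no output)
```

View pics/c3.png

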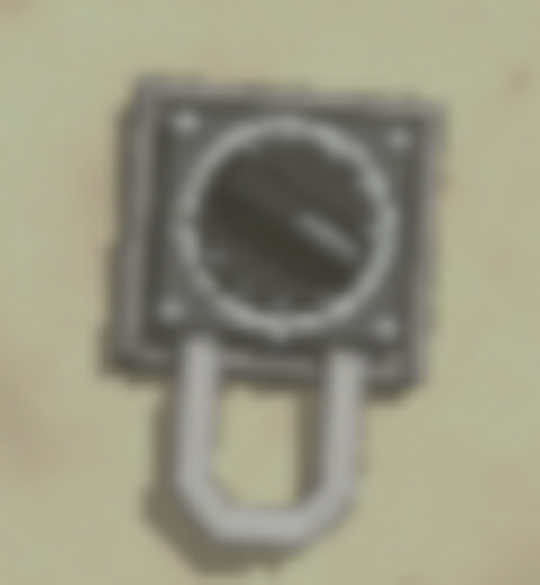

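View pics/c4.png

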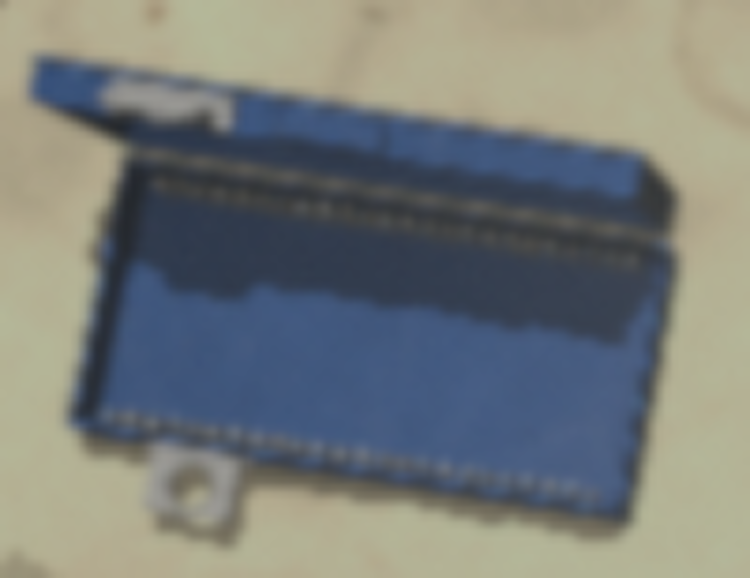

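View pics/c5.png

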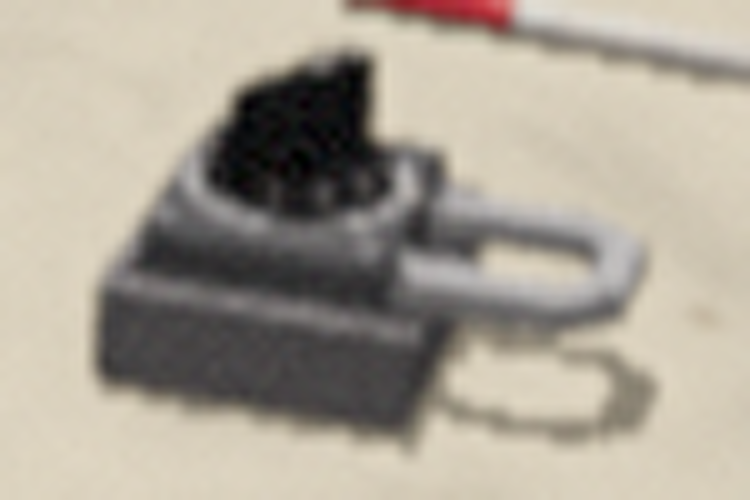

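View pics/c6.png

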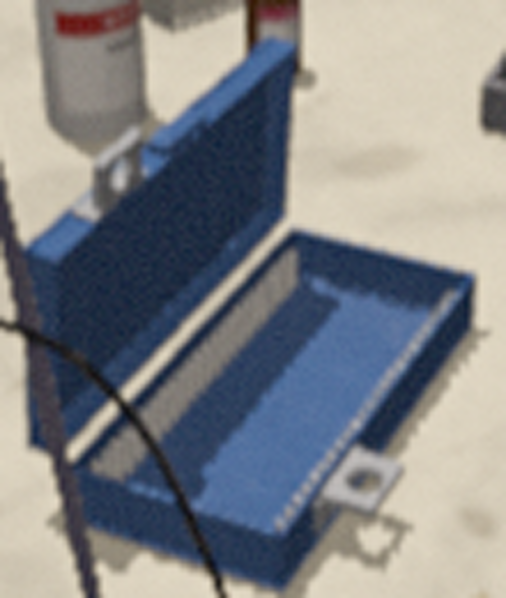

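```bash
cat > m.py <<'E'
from h import *
np.set_printoptions(precision=4,suppress=True)
T=snap('top');S=snap('side')
def px(c,k,o): return [(c[0]+.5)/k-.5+o[0],(c[1]+.5)/k-.5+o[1]]
P=lambda c,z: onz(T,*px(c,9,(315,190)),z)
C=lambda c: px(c,7.5,(178,145))
D=lambda c: px(c,4.6,(220,200))
d=[P(c,.040) for c in [(187,122),(400,138),(172,310),(387,327)]]
print('dots',np.array(d)); c=sum(d)/4;print('centre',c)
print('sides',np.linalg.norm(d[0]-d[1]),np.linalg.norm(d[0]-d[2]))
x=(d[0]+d[1]-d[2]-d[3]);y=(d[0]+d[2]-d[1]-d[3]);print('yaw',np.arctan2(x[1],x[0]),np.arctan2(-y[0],y[1]))
print('ring',P((288,226),.046))
cr=[P(q,.027) for q in [(143,80),(440,105),(112,365),(418,385)]];print('cradle',sum(cr)/4,np.linalg.norm(cr[0]-cr[1]),np.linalg.norm(cr[0]-cr[2]))
a,b=P((300,215),.069),P((355,252),.069);print('line',a,b,np.arctan2(*(b-a)[1::-1]))
sh=P((270,540),.033);print('shackle tip',sh, 'legs',P((200,420),.033),P((343,420),.033))
k=[onz(T,*C(q),.026) for q in [(78,420),(630,520),(675,248),(128,155)]];print('case',np.array(k),sum(k)/4)
for i in range(4):print(np.linalg.norm(k[i]-k[i-1]))
# lid
print('edgeR outer', tri(T,C((645,152)),S,D((272,40))), tri(T,C((38,60)),S,D((30,248))))
# side-view base corners
print('side base front right', onz(S,*D((475,278)),.026), onz(S,*D((285,533)),.026),onz(S,*D((297,232)),.026))
E
python3 m.py
```

```text
dots [[ 0.5305 -0.1687  0.04  ]
 [ 0.5263 -0.2215  0.04  ]
 [ 0.4838 -0.1644  0.04  ]
 [ 0.4794 -0.2174  0.04  ]]
centre [ 0.505 -0.193  0.04 ]
sides 0.05304085766479659 0.04683257254883198
yaw -0.08913388137168213 -0.08094974633232029
ring [ 0.5039 -0.1928  0.046 ]
cradle [ 0.504 -0.192  0.027] 0.07520790548510013 0.07218060453623387
line [ 0.5043 -0.1938  0.069 ] [ 0.4954 -0.2068  0.069 ] -2.1716815520882373
shackle tip [ 0.4276 -0.1883  0.033 ] legs [ 0.4571 -0.1714  0.033 ] [ 0.457  -0.2069  0.033 ]
case [[ 0.5391  0.1633  0.026 ]
 [ 0.5083 -0.0029  0.026 ]
 [ 0.5914 -0.0153  0.026 ]
 [ 0.6206  0.1515  0.026 ]] [0.5648 0.0742 0.026 ]
0.0822969964545201
0.16900518083528773
0.08399636754765705
0.16933147662557618
edgeR outer (array([ 0.6018, -0.0164,  0.1111]), np.float64(0.0005814498764212425)) (array([0.628 , 0.1513, 0.1129]), np.float64(0.00012245811265027242))
side base front right [0.5103 0.0042 0.026 ] [0.5375 0.1656 0.026 ] [ 0.59   -0.0091  0.026 ]
```

{"method": "jog_arm", "body": {
  "targets": "0.010 0.018 0.002 0 0 -0.031 1;0.019 0.031 0.002 0 0 -0.031 1;0.019 0.031 0.002 0 0 -0.031 1;0.019 0.031 0.002 0 0 -0.031 1;0.019 0.031 0.002 0 0 -0.031 1"
}}

```text
t: 0.67
tcp_pos: [0.361, -0.418, 0.2413]
orientation: [-3.107, -0.466, 0.0]
force: [1.0, 0.1, 0.2]
gripper_width: 0.298
```

{"method": "jog_arm", "body": {
  "targets": "0.019 0.031 0.002 0 0 -0.031 1;0.019 0.031 0.002 0 0 -0.031 1;0.019 0.031 0.002 0 0 -0.031 1;0.019 0.031 0.002 0 0 -0.031 1;0.019 0.031 0.002 0 0 -0.031 1"
}}

```text
t: 1.08
tcp_pos: [0.4562, -0.2628, 0.2515]
orientation: [3.133, 0.225, 0.0]
force: [0.2, -1.0, -0.5]
gripper_width: -0.002
```

{"method": "jog_arm", "body": {
  "targets": "0.019 0.031 0 0 0 -0.031 1;0.019 0.031 0 0 0 -0.031 1;0.019 0.031 0 0 0 -0.031 1;0.019 0.031 0 0 0 -0.031 1;0.019 0.031 0 0 0 -0.031 1"
}}

```text
t: 1.5
tcp_pos: [0.5512, -0.1077, 0.2514]
orientation: [3.141, -0.018, 0.0]
force: [0.6, -1.1, -0.5]
gripper_width: 0.001
```

{"method": "jog_arm", "body": {
  "targets": "0.019 0.033 0 0 0 -0.031 1;0.019 0.033 0 0 0 -0.031 1;0.019 0.033 0 0 0 -0.031 1;0.019 0.033 0 0 0 -0.031 1;0.019 0.033 0 0 0 -0.031 1"
}}

```text
t: 1.92
tcp_pos: [0.6462, 0.0574, 0.2513]
orientation: [3.131, -0.261, -0.0]
force: [0.7, -0.7, 0.2]
gripper_width: 0.003
```

{"method": "jog_arm", "body": {
  "targets": "0 0 -0.025 0 0 0 1;0 0 -0.025 0 0 0 1;0 0 -0.025 0 0 0 1;0 0 0 0 0 0 1"
}}

```text
t: 2.25
tcp_pos: [0.6436, 0.0558, 0.1716]
orientation: [3.13, -0.258, -0.012]
force: [-1.2, 0.2, -0.4]
gripper_width: 0.002
```

```bash
python3 - <<'E'
from h import *
S=snap('side','s1.png');T=snap('top','t1.png');print(manip.get_state()['tcp_pos'])
a=S['img'][140:340,180:440,::-1];b=T['img'][130:260,170:370,::-1]
cv2.imwrite('pics/s1c.png',cv2.resize(a,None,fx=3,fy=3))
cv2.imwrite('pics/t1c.png',cv2.resize(b,None,fx=4,fy=4))
E
```

```text
[0.64555664 0.05546629 0.17631814]
```

View pics/s1c.png

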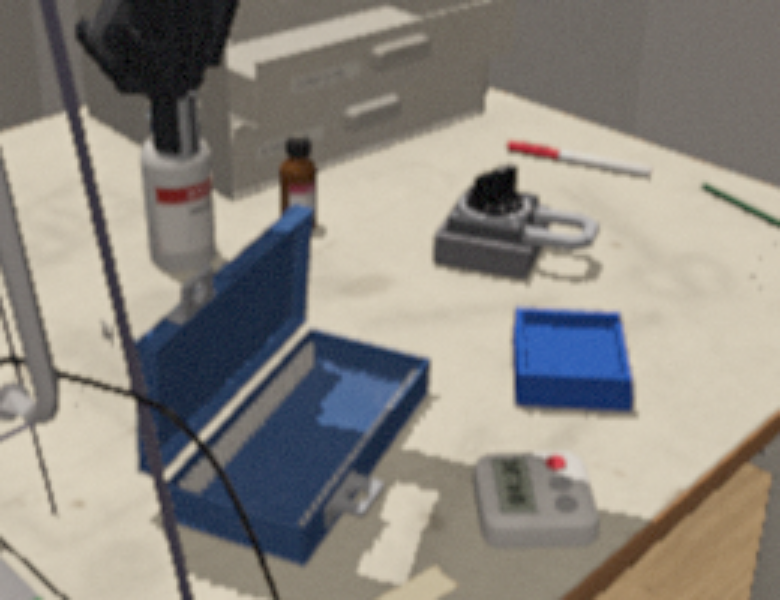

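View pics/t1c.png

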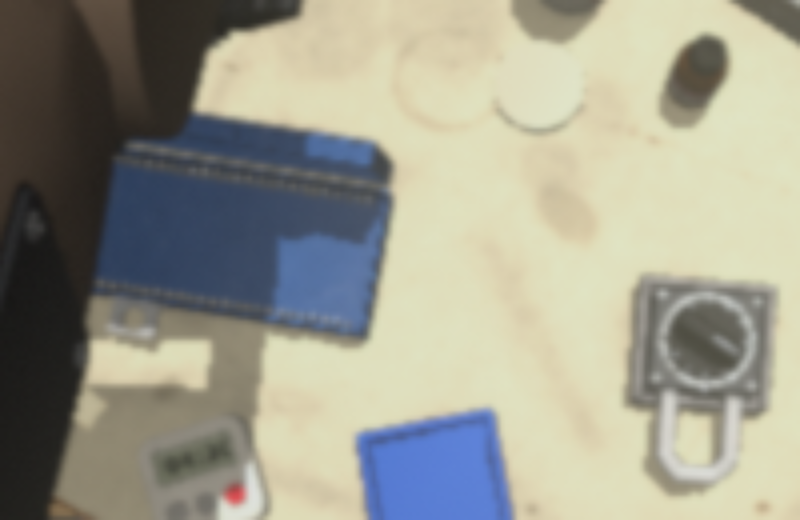

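{"method": "jog_arm", "body": {
  "targets": "0 0 -0.025 0 0 0 1;0 0 -0.025 0 0 0 1;0 0 -0.025 0 0 0 1;-0.008 0.0015 0 0 0 0 1;-0.008 0.0015 0 0 0 0 1"
}}

```text
t: 2.77
tcp_pos: [0.6294, 0.0584, 0.1022]
orientation: [3.131, -0.26, -0.0]
force: [0.0, 0.5, 1.0]
gripper_width: 0.001
```

{"method": "jog_arm", "body": {
  "targets": "-0.006 0.001 0 0 0 0 1;-0.006 0.001 0 0 0 0 1;-0.006 0.001 0 0 0 0 1;-0.006 0.001 -0.001 0 0 0 1;-0.006 0.001 -0.001 0 0 0 1"
}}

```text
t: 3.18
tcp_pos: [0.5994, 0.0637, 0.1004]
orientation: [-3.131, 0.259, -0.003]
force: [2.2, -0.3, 2.1]
gripper_width: -0.002
```

```bash
python3 - <<'E'
from h import *
S=snap('side','s2.png');s=manip.get_state();print(s['tcp_pos'],s['force'])
a=S['img'][140:340,180:440,::-1]
cv2.imwrite('pics/s2c.png',cv2.resize(a,None,fx=3,fy=3))
E
```

```text
[0.59812473 0.06387351 0.09976341] [ 0.05432069 -0.32284177  0.99104123]
```

View pics/s2c.png

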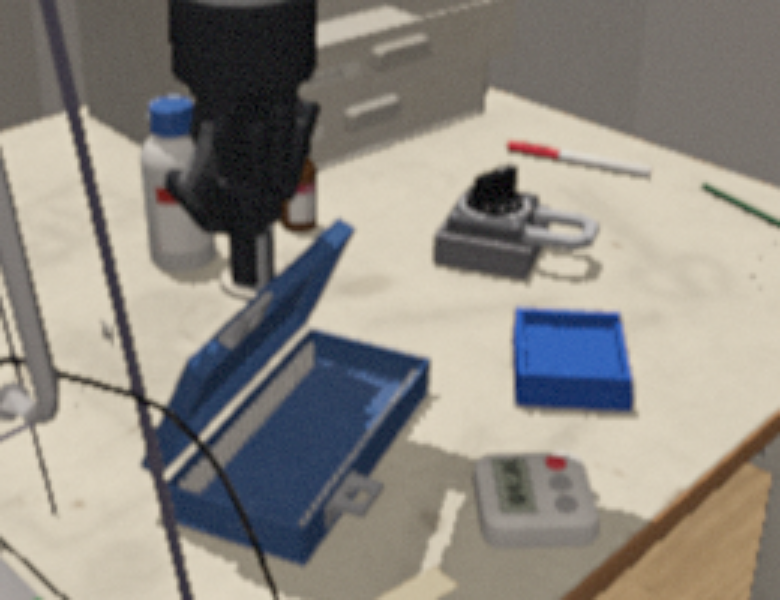

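{"method": "jog_arm", "body": {
  "targets": "-0.006 0.001 -0.003 0 0 0 1;-0.006 0.001 -0.003 0 0 0 1;-0.006 0.001 -0.003 0 0 0 1;-0.005 0.001 -0.003 0 0 0 1;-0.005 0.001 -0.004 0 0 0 1"
}}

```text
t: 3.65
tcp_pos: [0.5709, 0.0686, 0.0829]
orientation: [3.131, -0.259, -0.001]
force: [0.2, -0.8, 2.6]
gripper_width: -0.001
```

{"method": "jog_arm", "body": {
  "targets": "-0.005 0.001 -0.005 0 0 0 1;-0.005 0.001 -0.005 0 0 0 1;-0.004 0.0005 -0.005 0 0 0 1;-0.003 0.0005 -0.006 0 0 0 1;-0.003 0.0005 -0.006 0 0 0 1"
}}

```text
t: 4.07
tcp_pos: [0.551, 0.0722, 0.0556]
orientation: [3.131, -0.259, -0.001]
force: [0.4, -0.2, 1.4]
gripper_width: 0.001
```

{"method": "jog_arm", "body": {
  "targets": "-0.002 0 -0.005 0 0 0 1;-0.001 0 -0.005 0 0 0 1;0 0 -0.004 0 0 0 1;0 0 -0.002 0 0 0 1"
}}

```text
t: 4.4
tcp_pos: [0.5483, 0.072, 0.0398]
orientation: [3.131, -0.259, -0.002]
force: [-7.4, -0.1, 27.5]
gripper_width: -0.0
```

{"method": "jog_arm", "body": {
  "targets": "0 0 0.010 0 0 0 1;0 0 0.030 0 0 0 1;0 -0.010 0.040 0 0 0 0.5;0 -0.03 0.04 0 0 0.05 0.4;-0.01 -0.035 0 0 0 0.10 0.4"
}}

```text
t: 4.82
tcp_pos: [0.5421, 0.0023, 0.16]
orientation: [3.14, -0.017, 0.017]
force: [1.2, -0.0, -0.1]
gripper_width: 0.415
```

```bash
python3 - <<'E'
from h import *
S=snap('side','s3.png');T=snap('top','t3.png');s=manip.get_state();print(s['tcp_pos'],s['orientation'])
a=S['img'][140:340,180:440,::-1]
cv2.imwrite('pics/s3c.png',cv2.resize(a,None,fx=3,fy=3))
E
```

```text
[ 0.53858035 -0.00115924  0.15574526] [ 3.14049646 -0.01939833  0.00543826]
```

View pics/s3c.png

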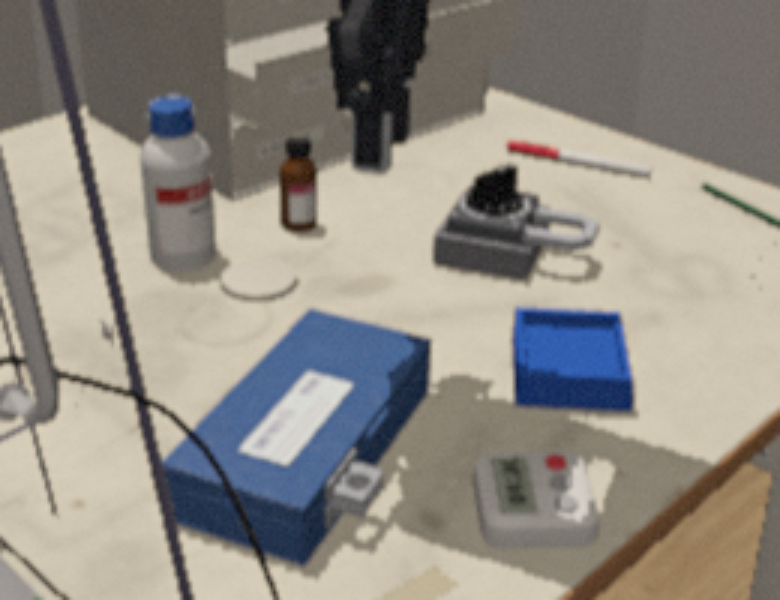

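View pics/t3.png

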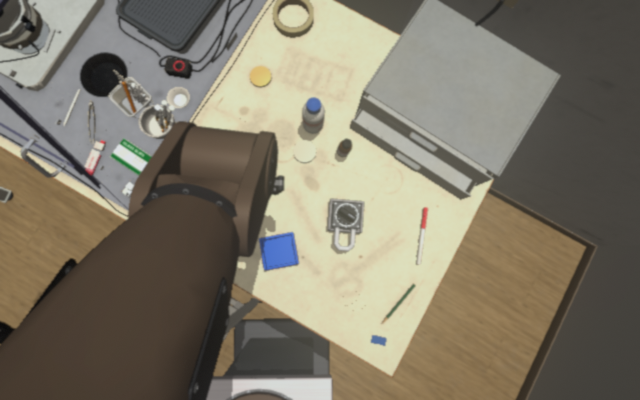

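{"method": "jog_arm", "body": {
  "targets": "-0.004 -0.022 0 0 0 0.11 0.5;-0.004 -0.022 0 0 0 0.11 0.5;-0.004 -0.022 0 0 0 0.11 0.5;-0.004 -0.022 0 0 0 0.11 0.5;-0.004 -0.022 0 0 0 0.11 0.5"
}}

```text
t: 5.33
tcp_pos: [0.5185, -0.1088, 0.1538]
orientation: [3.028, 0.837, 0.0]
force: [0.9, -0.6, 0.5]
gripper_width: 0.501
```

{"method": "jog_arm", "body": {
  "targets": "-0.004 -0.022 0 0 0 0.11 0.5;-0.004 -0.022 0 0 0 0.11 0.5;-0.004 -0.022 0 0 0 0.11 0.5;-0.002 -0.016 0 0 0 0.10 0.5;0 0 0 0 0 0 0.5"
}}

```text
t: 5.75
tcp_pos: [0.5045, -0.1922, 0.1537]
orientation: [2.781, 1.46, 0.0]
force: [0.5, -1.5, -0.9]
gripper_width: 0.502
```

```bash
python3 - <<'E'
from h import *
S=snap('side','s4.png');T=snap('top','t4.png');s=manip.get_state();print(s['tcp_pos'],s['orientation'],2*np.arctan2(s['orientation'][1],s['orientation'][0]))
cv2.imwrite('pics/s4c.png',cv2.resize(S['img'][130:270,270:430,::-1],None,fx=4,fy=4))
E
```

```text
[ 0.50456656 -0.18995003  0.15361711] [-2.78628610e+00 -1.45095466e+00 -6.57137611e-05] -5.322968515096997
```

View pics/s4c.png

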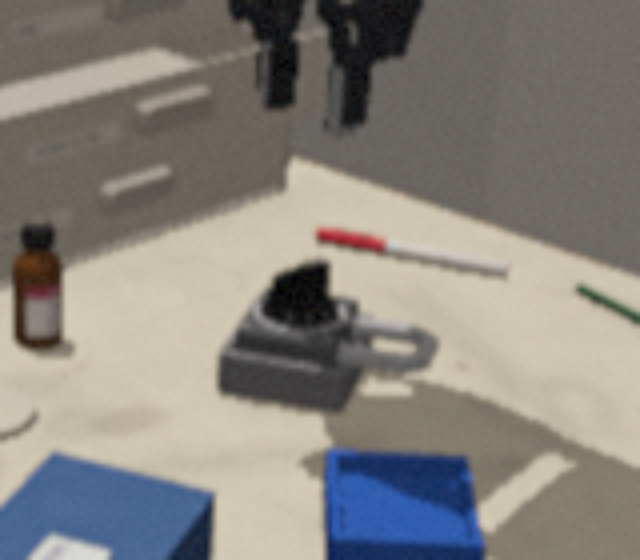

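{"method": "jog_arm", "body": {
  "targets": "0 0 -0.026 0 0 0 0.5;0 -0.001 -0.026 0 0 0 0.5;0 0 -0.026 0 0 0 0.5;0 0 -0.020 0 0 0 0.5;0 0 -0.004 0 0 0 0.6"
}}

```text
t: 6.27
tcp_pos: [0.5036, -0.1892, 0.049]
orientation: [-2.781, -1.453, 0.004]
force: [0.8, 0.2, 0.2]
gripper_width: 0.405
```

{"method": "jog_arm", "body": {
  "targets": "0 0 0 0 0 0 1;0 0 0 0 0 0 1;0 0 0 0 0 0 1;0 0 0 0 0 0 1"
}}

```text
t: 6.6
tcp_pos: [0.505, -0.1909, 0.0527]
orientation: [2.782, 1.456, 0.001]
force: [1.0, -0.2, -2.0]
gripper_width: 0.111
```

```bash
python3 - <<'E'
from h import *
S=snap('side','s5.png');s=manip.get_state();o=s['orientation'];print(s['tcp_pos'],s['force'],s['ft_torque'],s['gripper_width'],(2*np.arctan2(o[1],o[0])+np.pi)%(2*np.pi)-np.pi)
cv2.imwrite('pics/s5c.png',cv2.resize(S['img'][130:270,270:430,::-1],None,fx=4,fy=4))
E
```

```text
[ 0.50491954 -0.19097207  0.05262908] [ 0.15875362  0.28011382 -1.98285591] [-0.0606843  -0.16119956 -0.06740616] 0.10883866449845937 0.9644845988847575
```

View pics/s5c.png

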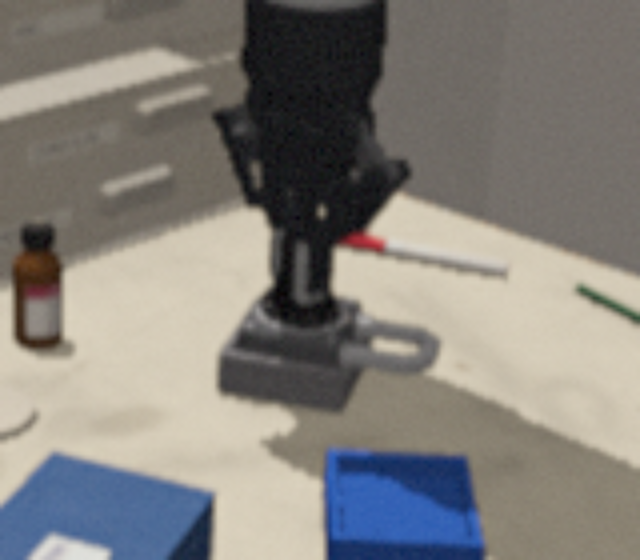

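{"method": "jog_arm", "body": {
  "targets": "0 0 0 0 0 -0.10 1;0 0 0 0 0 -0.10 1;0 0 0 0 0 -0.10 1;0 0 0 0 0 -0.10 1;0 0 0 0 0 -0.10 1"
}}

```text
t: 7.07
tcp_pos: [0.5057, -0.1917, 0.0527]
orientation: [3.057, 0.715, 0.004]
force: [3.1, -3.1, -1.4]
gripper_width: 0.108
```

```bash
cat > st.py <<'E'
from h import *
s=manip.get_state();o=s['orientation'];print(s['t'],s['tcp_pos'].round(4),s['force'].round(1),s['ft_torque'].round(3),round(s['gripper_width'],3),'yaw',round((2*np.arctan2(o[1],o[0])+np.pi)%(2*np.pi)-np.pi,4))
E
python3 st.py
```

```text
7.0667 [ 0.5057 -0.1917  0.0527] [ 3.1 -3.1 -1.4] [-0.503 -0.577 -0.043] 0.108 yaw 0.4595
```

{"method": "jog_arm", "body": {
  "targets": "0 0 0 0 0 -0.10 1;0 0 0 0 0 -0.10 1;0 0 0 0 0 -0.10 1"
}}

```text
t: 7.32
tcp_pos: [0.506, -0.192, 0.0528]
orientation: [3.129, 0.25, 0.006]
force: [4.1, -4.1, 0.2]
gripper_width: 0.111
```

```bash
python3 st.py
```

```text
7.3167 [ 0.506  -0.192   0.0528] [ 4.1 -4.1  0.2] [-0.71  -0.72   0.058] 0.111 yaw 0.1595
```

{"method": "jog_arm", "body": {
  "targets": "0 0 0 0 0 -0.10 1;0 0 0 0 0 -0.08 1;0 0 0 0 0 -0.06 1;0 0 0 0 0 0 1"
}}

```text
t: 7.65
tcp_pos: [0.5061, -0.1921, 0.0529]
orientation: [3.137, -0.125, 0.007]
force: [3.8, -4.0, -0.7]
gripper_width: 0.106
```

```bash
python3 st.py
```

```text
7.65 [ 0.5061 -0.1921  0.0529] [ 3.8 -4.  -0.7] [-0.871 -0.727  0.019] 0.106 yaw -0.0795
```

{"method": "jog_arm", "body": {
  "targets": "0 0 0 0 0 0 0.5;0 0 0 0 0 0 0.3;0 0 0.03 0 0 0 0.3;0 0 0.04 0 0 0 0.2;-0.005 0.02 0.03 0 0 0 0"
}}

```text
t: 8.07
tcp_pos: [0.5003, -0.1727, 0.1539]
orientation: [3.138, -0.121, 0.002]
force: [0.3, -0.9, 1.6]
gripper_width: 0.814
```

```bash
python3 - <<'E'
from h import *
T=snap('top','t6.png');S=snap('side','s6.png')
cv2.imwrite('pics/t6c.png',cv2.resize(T['img'][185:260,310:380,::-1],None,fx=7,fy=7,interpolation=cv2.INTER_CUBIC))
cv2.imwrite('pics/s6c.png',cv2.resize(S['img'][180:250,310:400,::-1],None,fx=7,fy=7,interpolation=cv2.INTER_CUBIC))
E
python3 st.py
```

```text
8.1667 [ 0.5002 -0.17    0.1562] [-0.6  0.2  0.3] [-0.015 -0.077 -0.034] 0.97 yaw -0.0743
```

View pics/t6c.png

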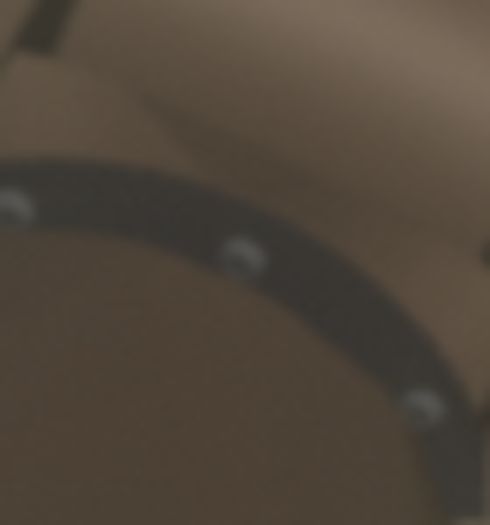

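View pics/s6c.png

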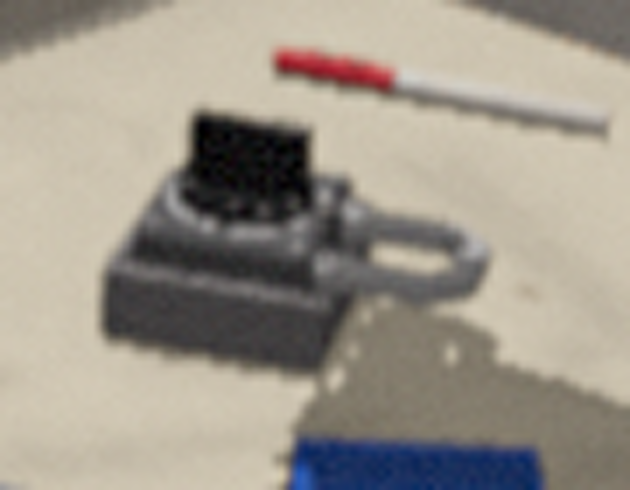

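{"method": "jog_arm", "body": {
  "targets": "-0.017 -0.006 0 0 0 0 0;-0.017 -0.006 0 0 0 0 0;-0.017 -0.006 -0.010 0 0 0 0;0 0 -0.025 0 0 0 0;0 0 0 0 0 0 0"
}}

```text
t: 8.58
tcp_pos: [0.4466, -0.1885, 0.1141]
orientation: [-3.137, 0.12, 0.006]
force: [0.1, 0.3, -0.9]
gripper_width: 1.001
```

```bash
python3 - <<'E'
from h import *
T=snap('top','t7.png');S=snap('side','s7.png')
cv2.imwrite('pics/t7c.png',cv2.resize(T['img'][185:260,310:380,::-1],None,fx=7,fy=7,interpolation=cv2.INTER_CUBIC))
cv2.imwrite('pics/s7c.png',cv2.resize(S['img'][140:250,310:420,::-1],None,fx=5,fy=5,interpolation=cv2.INTER_CUBIC))
E
python3 st.py
```

```text
8.6833 [ 0.4484 -0.1889  0.1165] [ 0.4 -0.2 -0.6] [-0.03   0.051 -0.036] 0.997 yaw -0.0753
```

View pics/t7c.png

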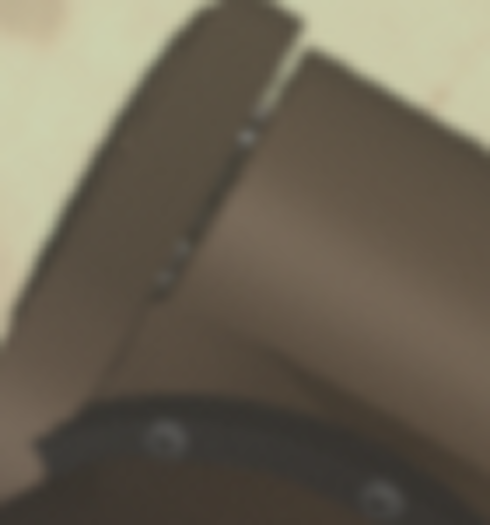

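View pics/s7c.png

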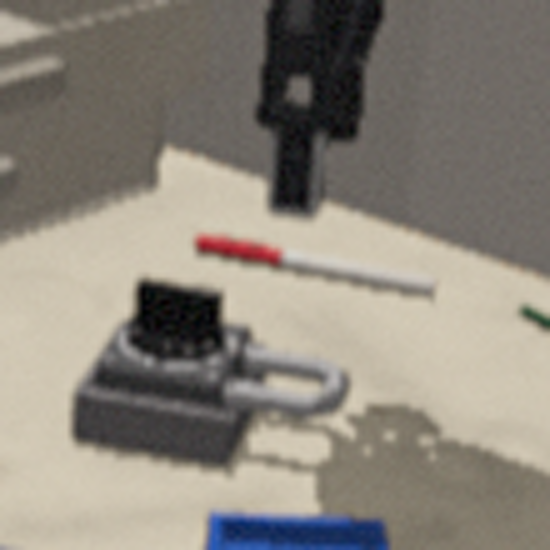

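{"method": "jog_arm", "body": {
  "targets": "0 0 -0.030 0 0 0 0;0 0 -0.030 0 0 0 0;0 0 -0.025 0 0 0 0;0 0 -0.018 0 0 0 0;0 0 -0.005 0 0 0 0"
}}

```text
t: 9.1
tcp_pos: [0.4486, -0.1886, 0.0071]
orientation: [-3.138, 0.117, 0.003]
force: [0.4, 0.2, -0.1]
gripper_width: 1.005
```

{"method": "jog_arm", "body": {
  "targets": "0 0 0 0 0 0 0.3;0 0 0 0 0 0 1;0 0 0 0 0 0 1;0 0 0 0 0 0 1"
}}

```text
t: 9.43
tcp_pos: [0.4492, -0.1892, 0.01]
orientation: [3.138, -0.118, 0.003]
force: [0.2, 1.7, 6.3]
gripper_width: 0.523
```

```bash
python3 - <<'E'
from h import *
S=snap('side','s8.png')
cv2.imwrite('pics/s8c.png',cv2.resize(S['img'][140:250,310:420,::-1],None,fx=5,fy=5,interpolation=cv2.INTER_CUBIC))
E
python3 st.py
```

```text
9.4833 [ 0.4492 -0.1892  0.0101] [0.1 1.5 6.8] [ 0.382 -0.101  0.013] 0.525 yaw -0.075
```

View pics/s8c.png

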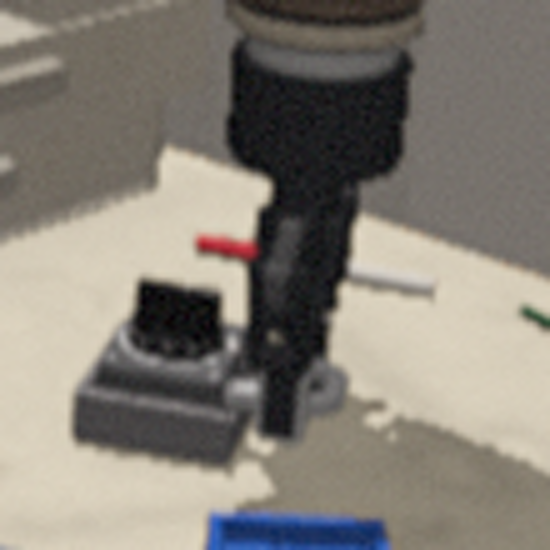

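{"method": "jog_arm", "body": {
  "targets": "-0.003 0.0003 0 0 0 0 1;-0.004 0.0003 0 0 0 0 1;-0.004 0.0003 0 0 0 0 1"
}}

```text
t: 9.73
tcp_pos: [0.4383, -0.1884, 0.0099]
orientation: [3.138, -0.118, 0.004]
force: [0.3, 1.1, 5.5]
gripper_width: 0.529
```

```bash
python3 st.py
```

```text
9.7333 [ 0.4383 -0.1884  0.0099] [0.3 1.1 5.5] [ 0.142 -0.311 -0.015] 0.529 yaw -0.075
```

{"method": "jog_arm", "body": {
  "targets": "-0.003 0.0002 0 0 0 0 1;-0.002 0.0002 0 0 0 0 1;0 0 0 0 0 0 1"
}}

```text
t: 9.98
tcp_pos: [0.4331, -0.188, 0.0096]
orientation: [3.138, -0.119, 0.004]
force: [0.2, 0.9, 6.1]
gripper_width: 0.523
```

```bash
python3 st.py
```

```text
9.9833 [ 0.4331 -0.188   0.0096] [0.2 0.9 6.1] [ 0.153 -0.316 -0.135] 0.523 yaw -0.0756
```

Moved 16 mm with next to no resistance, so the lock is released; go on to the end stop.

{"method": "jog_arm", "body": {
  "targets": "-0.001 0 0 0 0 0 1;-0.001 0 0 0 0 0 1;0 0 0 0 0 0 1"
}}

```text
t: 10.23
tcp_pos: [0.4328, -0.1883, 0.0097]
orientation: [3.137, -0.118, 0.009]
force: [12.3, 6.5, 2.5]
gripper_width: 0.525
```

```bash
python3 - <<'E'
from h import *
S=snap('side','s9.png')
cv2.imwrite('pics/s9c.png',cv2.resize(S['img'][140:250,310:420,::-1],None,fx=5,fy=5,interpolation=cv2.INTER_CUBIC))
E
python3 st.py
```

```text
10.2833 [ 0.4328 -0.1883  0.0097] [10.8  5.8  2. ] [ 1.064 -1.949 -0.045] 0.523 yaw -0.0754
```

View pics/s9c.png

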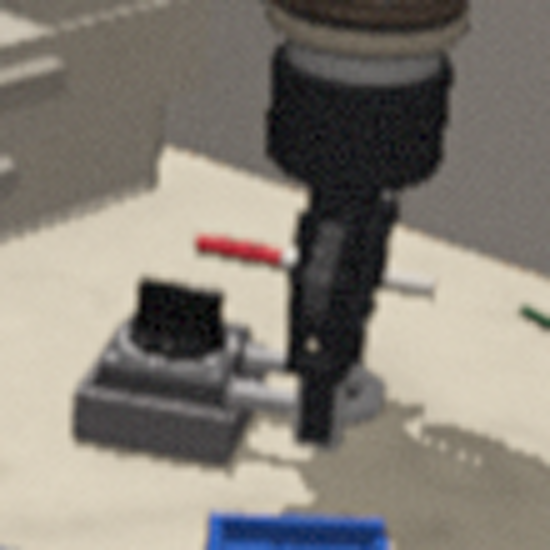

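{"method": "jog_arm", "body": {
  "targets": "0.0015 0 0 0 0 0 1;0 0 0.005 0 0 0 1;0 0 0.006 0 0 0 1;0 0 0.008 0 0 0 1;0 0 0.008 0 0 0 1"
}}

```text
t: 10.7
tcp_pos: [0.4315, -0.1875, 0.0363]
orientation: [-3.139, 0.118, 0.002]
force: [0.0, 0.9, -2.1]
gripper_width: 0.524
```

```bash
python3 - <<'E'
from h import *
S=snap('side','s10.png')
cv2.imwrite('pics/s10c.png',cv2.resize(S['img'][140:250,310:420,::-1],None,fx=5,fy=5,interpolation=cv2.INTER_CUBIC))
E
python3 st.py
```

```text
10.75 [ 0.432  -0.1877  0.0376] [ 0.8 -0.9 -1.8] [-0.016  0.099 -0.022] 0.518 yaw -0.0751
```

View pics/s10c.png

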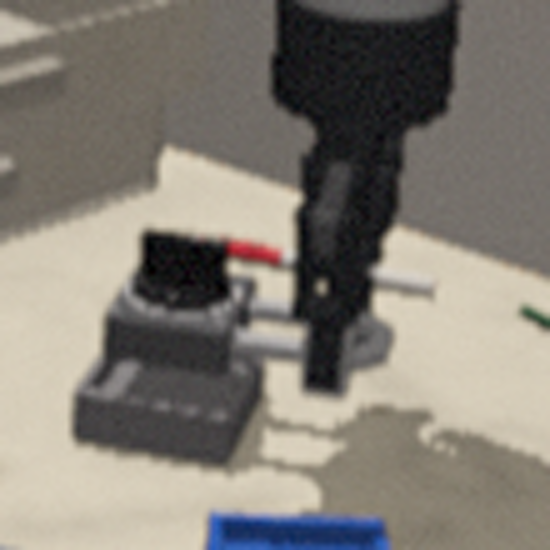

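```bash
python3 - <<'E'
from h import *
S=manip.snapshot('side')
q=[onz(S,(x+.5)/3-.5+180,(y+.5)/3-.5+140,.04) for x,y in [(312,312),(430,343),(305,526),(167,466)]]
print(np.array(q),sum(q)/4)
E
```

```text
[[ 0.59088911 -0.00948289  0.04      ]
 [ 0.51020988  0.00521785  0.04      ]
 [ 0.53300434  0.17958162  0.04      ]
 [ 0.61688899  0.15496543  0.04      ]] [0.56274808 0.0825705  0.04      ]
```

{"method": "jog_arm", "body": {
  "targets": "0 0 0.012 0 0 0 1;0 0 0.018 0 0 0 1;0 0 0.020 0 0 0 1;0 0 0.020 0 0 0 1;0 0 0.012 0 0 0 1"
}}

```text
t: 11.22
tcp_pos: [0.4321, -0.1877, 0.1193]
orientation: [3.139, -0.118, 0.001]
force: [-0.3, -0.1, -3.1]
gripper_width: 0.52
```

{"method": "jog_arm", "body": {
  "targets": "0.002 0.008 0 0 0 0 1;0.004 0.015 0 0 0 0 1;0.005 0.022 0 0 0 0 1;0.005 0.022 0 0 0 0 1;0.005 0.022 0 0 0 0 1"
}}

```text
t: 11.63
tcp_pos: [0.4526, -0.0972, 0.1167]
orientation: [-3.139, 0.119, 0.002]
force: [0.5, -0.2, -3.3]
gripper_width: 0.525
```

{"method": "jog_arm", "body": {
  "targets": "0.005 0.022 0 0 0 0 1;0.005 0.022 0 0 0 0 1;0.005 0.022 0 0 0 0 1;0.005 0.022 0 0 0 0 1;0.005 0.022 0 0 0 0 1"
}}

```text
t: 12.05
tcp_pos: [0.4775, 0.013, 0.1166]
orientation: [-3.139, 0.118, 0.003]
force: [0.2, -0.3, -2.9]
gripper_width: 0.524
```

{"method": "jog_arm", "body": {
  "targets": "0.005 0.022 0 0 0 0 1;0.004 0.022 0 0 0 0 1;0.003 0.015 0 0 0 0 1;0.002 0.008 0 0 0 0 1;0 0.002 0 0 0 0 1"
}}

```text
t: 12.47
tcp_pos: [0.4917, 0.0816, 0.1169]
orientation: [3.139, -0.115, -0.002]
force: [-0.0, -0.4, -3.6]
gripper_width: 0.522
```

{"method": "jog_arm", "body": {
  "targets": "0 0 0 0 0 0 1;0 0 0 0 0 0 1;0 0 0 0 0 0 1;0 0 0 0 0 0 1"
}}

```text
t: 12.8
tcp_pos: [0.492, 0.0796, 0.1176]
orientation: [3.139, -0.12, -0.0]
force: [-0.9, -0.1, -3.7]
gripper_width: 0.522
```

```bash
python3 - <<'E'
from h import *
S=snap('side','s11.png');T=snap('top','t11.png')
cv2.imwrite('pics/s11c.png',cv2.resize(S['img'][110:350,190:450,::-1],None,fx=2.4,fy=2.4,interpolation=cv2.INTER_CUBIC))
for z in (.123,.135,.147): print(z,proj(S,(.565,.075,z)))
E
python3 st.py
```

```text
0.123 (np.float64(281.9144497791774), np.float64(229.00253205140928))
0.135 (np.float64(281.78063278186175), np.float64(222.54251603256435))
0.147 (np.float64(281.64465837987007), np.float64(215.9783512953471))
12.9 [0.4921 0.0798 0.1177] [ 0.3  0.1 -2.5] [-0.038  0.127 -0.023] 0.528 yaw -0.076
```

View pics/s11c.png

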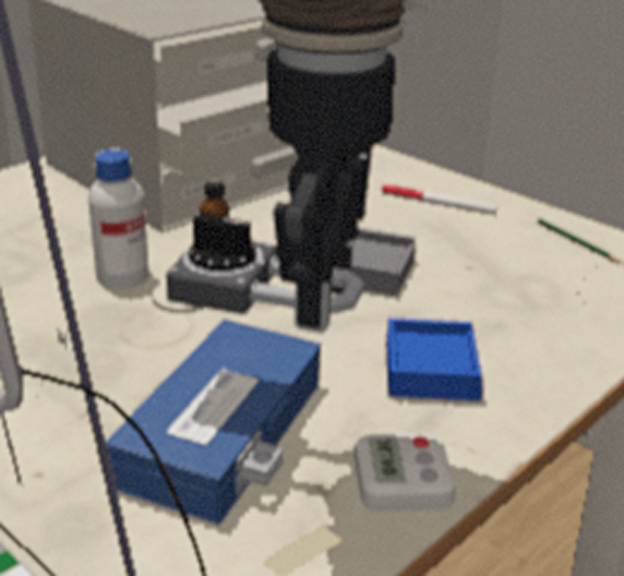

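View pics/t11.png

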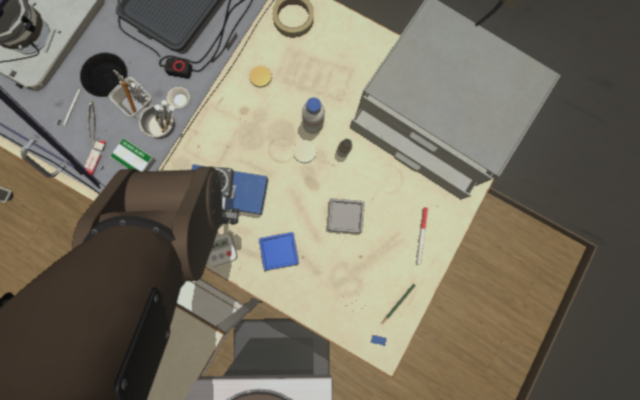

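```bash
python3 st.py; python3 -c "
from bench import manip
print(manip.finish_job())"
```

```text
12.9 [0.4921 0.0798 0.1177] [ 0.3  0.1 -2.5] [-0.038  0.127 -0.023] 0.528 yaw -0.076
the job is handed in; nothing more can be done
None
```

The job is done and handed in at 12.9 s; no verdict is reported.

- **Lid:** I pushed it shut with the closed fingertips. It stopped at 40 mm with about 27 N on the tool, and the pictures show it flush, also in the last one.
- **Dial:** I turned it clockwise 1.04 rad, two notches, to the index mark. The arm blocked the top view afterwards, so only the side view showed the bar lined up. I didn't read a separate torque peak for each click.
- **Shackle:** It slid about 16 mm with almost no force and then stopped hard at about 12 N, which confirms the dial was on its mark.
- **Padlock:** I lifted it level by the shackle and am holding it with its centre about 95 mm above the middle of the lid. The last side view shows the padlock level with the shackle out, its centre within about 3 pixels of where it should be. The tool moved less than 0.5 mm over the last 0.1 s, with about 2.5–3.7 N of load on it.
- **Bystanders:** The timer, marker, dish, bottle and blue tray show no movement in the pictures.
- **Disagreement:** The two estimates of the case's centre differed by about 9 mm along its length; I used a point between them.

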